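Pry the thermometer out of its foam tray and turn it screen up

TASK

The kitchen thermometer (the slab with two round magnets on its back) lies screen down in its tight foam cutout. Lift its tab end first so that it tips up on its other end in the cutout, then take it out, turn it over and lay it gently, without letting it fall, screen up in the middle of the wooden board, its long side along the board's long side. Leave the timer beside it in its foam and the mills and the butter tub where they are.

Things in the scene. Friction and masses are not known exactly. Their poses are not given: they have to be found in the camera images.
- thermo: kitchen thermometer: white plastic slab 104 (x) x 62 (y) x 28 (z) mm, 0.15 to 0.31 kg, with two round 26 mm steel magnets on its back. Origin: centre of the 104 x 62 screen face; z points from the screen face to the back, so z is up at the start (screen down) and down when screen up. At the start it lies in either cutout of the case, its axes parallel to the case's
- thermo_tab (a point): middle of the outer lower edge of the thermometer's tab, at x = -71, y = 0, z = 16 mm of the thermometer. The tab is 40 mm wide (y), 10 mm thick (z = 16 to 26 mm) and sticks out 19 mm beyond the slab's -x end. At the start there are 38 mm of free height below it
- thermo_mid (a point): centre of the thermometer's 104 x 62 x 28 slab (tab not counted)
- timer: kitchen timer lying in the other cutout: same slab and tab, same axes, but with a long flat T-shaped steel plate on its back instead of magnets; to be left alone
- case: fixed open wooden tray, 190 (x) x 208 (y) mm, lined with dark foam (rigid to the touch). Origin: centre of underside, z up. Its -x side looks roughly away from the robot. Foam top 56 mm above the table. Two equal cutouts, centres at x = 9.5, y = +50 and -50 mm, each 109 (x) x 66 (y) mm, floor 28 mm above the table: the instruments lie flush with the foam, with 2 to 2.5 mm play
- case_channel (a point): middle between the two finger channels at the case's -x edge (case x = -95, y = 0, z = 6 mm). A channel 54 mm wide, floor 6 mm above the table, runs from each cutout's -x end 50 mm out through the tray's edge, open at the top and at that edge, on the line of the cutout's centre (y = +50, -50 mm); the instrument's tab juts into it
- case_wall (a point): middle of the top edge of the cutouts' +x end wall (case x = 64, y = 0, z = 56 mm); behind it from x = 70 to 91 mm a foam ridge rises to 80 mm. A slab lifted by its tab turns with its back's +x edge along this wall, and once upright stands by itself on its +x end, its back to the wall
- board: fixed wooden board 110 (x) x 190 (y) mm, 15 mm thick. Origin: centre of its underside; long side along y
- board_mid (a point): centre of the board's top face
- salt: loose white mill, 54 mm across, 116 mm high, standing between case and board; origin: centre of underside
- pepper: loose dark wooden mill, 54 mm across, 122 mm high, standing nearer the robot than the white one; origin: centre of underside
- tub: loose open butter tub, 85 x 100 x 34 mm, standing beyond the mills; origin: centre of underside
There are look-alikes about, which are no part of the job. What is shaped like the thermo but orange is not meant. Of the things that look like the board, the larger one is meant.

How it is judged (in metres and radians):
On the way:
1. the thermometer is tipped up on its +x end in its cutout: at least 55 degrees up from level, its +x end still down in the cutout (middle at most 95 mm above the table) (angle between thermo's own z axis and vertical between 0.96 and 2.1 rad and z of thermo_mid in the frame of case below 0.095 m and x of thermo_mid in the frame of case between -0.045 and 0.072 m), for 0.1 s.
At the end, for the whole second after the job is handed in: The thermometer lies still and flat on the board, screen up (within 0.1 rad), its slab's centre within 25 mm of the board's centre, its long side within 0.25 rad of the board's long side; the timer is within 12 mm of its start and flat, the mills and tub within 30 mm of theirs (horizontal distance between thermo_mid and board_mid below 0.025 m and angle between thermo's own z axis and vertical above 3.04 rad and angle between the x axis of thermo and the y axis of board, either way round below 0.25 rad and height (world z) of thermo_mid below 0.035 m and linear speed of thermo below 0.02 m/s and distance of timer from where it was at the start of the episode below 0.012 m and angle between timer's own z axis and vertical below 0.1 rad and distance of each of salt, pepper, tub from where it was at the start of the episode below 0.03 m); the robot touches nothing.
It fails at once if the thermometer falls: it moves faster than 0.6 m/s while the fingers do not touch it (linear speed of thermo above 0.6 m/s and contact force between the fingers and thermo below 0.05 N).
It fails at once if the timer is tipped or taken from its foam (distance of timer from where it was at the start of the episode above 0.03 m or angle between timer's own z axis and vertical above 0.35 rad).
It fails at once if a mill or the tub is knocked over or pushed 50 mm (distance of any of salt, pepper, tub from where it was at the start of the episode above 0.05 m or angle between any of salt, pepper, tub's own z axis and vertical above 0.6 rad).
It also fails if it takes over 58 s, if anything falls off the work surface, if the arm or the gripper's body presses on something with over 40 N, if the wrist force passes 120 N, or if a joint passes its speed limit or range.

ROBOT

A 6-joint arm with a two-finger parallel gripper is mounted at the origin on the work surface. World frame = base frame: x ahead of the robot, y to its left, z up, the work surface at z = 0. Lengths are in mm, angles in rad, forces in N, time in s.
With the tool pointing down it reaches from about 375 to 925 mm from the base axis. Payload 5.7 kg.
Tool frame: the origin (TCP) lies between the finger pads; the fingertips stand 22 mm ahead of it and the grasp point (between the pads) lies 3 mm ahead of it; z points along the fingers, y is the line along which they close (so a half turn about z gives the same grasp; the last joint's range is limited). The gripper opens to 88 mm and grips with 3 to 60 N. Pads are 20 mm wide; open, the fingers measure 115 mm over their backs; the gripper's body (75 mm by 178 mm) begins 61 mm behind the grasp point.
Start: joints at [-1.393, 0.359, 1.51, -0, 1.272, -0.115], TCP at [173.166, -574.438, 244.623] pointing down, gripper open.
Joint ranges: [-2.97, 2.97], [-1.01, 2.36], [0.21, 2.38], [-0.96, 4.11], [0.2, 2.71], [-2.98, 2.98]. Speed limits (rad/s): [2.39, 2.39, 3.14, 3.14, 3.14, 3.14].

INTERFACE

Orientations are given as a unit quaternion [x, y, z, w].
In Python, from plant import r gives the robot as it stands.
- The arm moves only by the tool play_rows, never from a script. Its arguments are lists of equal length, an entry for each row: "delta_pos": the shift along the tool's x, y, z in cm, a list of three; "delta_rot": the turn, a rotation vector about the tool's x, y, z in degrees, a list of three; "claw": the opening, from 0 (shut) to 1 (fully open). In form: {"delta_pos": [[x, y, z], ...], "delta_rot": [[rx, ry, rz], ...], "claw": [claw, ...]}. A call has 1 to 20 rows; each row shifts and turns the commanded pose from where the row before left it, along the tool's axes as they then stand; what a row does not reach is not made up. A row lasts 1/8 s, in which the tool goes at most 62.5 mm and 10.7 degrees, less where a joint would pass 70% of its speed; a pose out of reach is approached as far as the arm can. A call is refused whole if a number of a shift passes 6.25 or a number of a turn 10.7, either way. A call with a gripper value outside its range is refused whole. The fingers move at their own pace and stop on an object; "squeeze" is the grip in N (left out, the last holds). Time passes only in rows, so rows that do not move let the fingers close. It gives the time, the measured TCP pose, the force, the opening and the grip force at its end, in the units of the state.
- r.read_state(): the state, without advancing time (a new reading comes with each control period).
- r.read_camera(name): name is "scene" or "top" or "wrist"; returns the picture (420x560x3 uint8, red, green, blue); there is no depth.
- r.camera_model(name): a dict with "intrinsics" (3x3 intrinsics, pixels), "R" (3x3) and "t" (3): a world point X has camera coordinates R X + t; the wrist camera has in their place "tool_from_camera" (4x4, takes a point from camera to tool coordinates, whose origin is the TCP and whose axes are the flange's). Camera axes: x right, y down, z forward; pixel columns grow to the right and rows downward; lengths in mm; the calibration is good to about 2 mm. The wrist camera is an equidistant fisheye: a pixel r from the principal point sees the ray r / f radians off the axis. A picture is of the moment at which its call begins: read the wrist's pose just before it. camera_model takes no time and is no camera call.
- r.hand_in(): hands the job in; it is judged then, once.
The state is a dict: "time_s": time; "joint_positions": joint angles; "dq": joint speeds; "joint_efforts": joint torques, N m; "tool_pos": TCP position; "eef_rot": TCP orientation; "contact_force": force on the tool from outside, world axes, zero at the start; "wrist_torque": the same for the moment, N m; "gripper_width": finger opening in mm; "gripper_force": force on a finger pad.
Only numpy, scipy, OpenCV 4.12 (cv2) and the standard library are available. Lean on these libraries where they do the work, as an engineer would, in place of code of your own. Each camera call takes 0.05 s, during which the arm holds its last target. There are 200 camera calls.

## Working session

There is one attempt and no reset: what is moved stays moved. The work goes in short steps, Python scripts to look and compute and a tool call to move; the robot and the scene stay as the last step left them, time stands still between calls to the robot, and variables do not carry over. Pictures are saved under pics/ and viewed, at most 13 in all, crops included, and the job is handed in when it is done.

Besides the shell and the picture viewer there is one more tool, called after "Call:" by a JSON object that holds its "method" and its "body". play_rows: Moves the arm, as the interface text tells. Its arguments: {"type":"object","properties":{"delta_pos":{"type":"array","items":{"type":"array","items":{"type":"number"}}},"delta_rot":{"type":"array","items":{"type":"array","items":{"type":"number"}}},"claw":{"type":"array","items":{"type":"number"}},"squeeze":{"type":"number"}},"required":["delta_pos","delta_rot","claw"]}

```bash
mkdir -p pics; ls; python3 - <<'E'
from plant import r
import cv2,json
for n in ("scene","top"):
    im=r.read_camera(n); cv2.imwrite(f"pics/{n}0.png",im[:,:,::-1]); m=r.camera_model(n); print(n,{k:(v.round(3).tolist() if hasattr(v,'round') else v) for k,v in m.items()})
print(r.camera_model("wrist")); print(r.read_state())
E
```

```text
pics
scene {'intrinsics': [[479.616, 0.0, 274.9], [0.0, 479.616, 208.576], [0.0, 0.0, 1.0]], 'R': [[-0.059, 0.998, 0.01], [0.654, 0.046, -0.755], [-0.754, -0.039, -0.656]], 't': [17.05, -320.242, 1473.851]}
top {'intrinsics': [[488.28, 0.0, 286.723], [0.0, 488.28, 208.022], [0.0, 0.0, 1.0]], 'R': [[-0.004, -1.0, -0.0], [-0.996, 0.004, -0.094], [0.094, 0.0, -0.996]], 't': [-12.195, 552.28, 1063.354]}
{'intrinsics': array([[325.1922621 ,   0.        , 279.02430869],
       [  0.        , 325.1922621 , 208.94922006],
       [  0.        ,   0.        ,   1.        ]]), 'tool_from_camera': array([[-1.13762507e-03, -9.59953241e-01, -2.80157955e-01,
         7.83134293e+01],
       [ 9.99998188e-01, -6.64501651e-04, -1.78375264e-03,
         8.63757506e-01],
       [ 1.52615370e-03, -2.80159477e-01,  9.59952258e-01,
        -1.39539805e+02],
       [ 0.00000000e+00,  0.00000000e+00,  0.00000000e+00,
         1.00000000e+00]])}
{'time_s': 0.1, 'joint_positions': array([-1.39310680e+00,  3.59444726e-01,  1.51131382e+00,  2.95178405e-05,
        1.27248833e+00, -1.15070943e-01]), 'dq': array([-0.00089446, -0.00183166, -0.00042463,  0.00120662,  0.00071417,
       -0.00036527]), 'joint_efforts': array([ 2.63618604e-04, -5.16356170e+01, -2.71408314e+01,  6.76219957e-02,
        2.76962511e-02, -1.98969195e-05]), 'tool_pos': array([ 173.07413586, -573.89238372,  243.89057059]), 'eef_rot': array([ 9.89305826e-01,  1.45853689e-01, -1.17954251e-05, -8.27146696e-04]), 'contact_force': array([0.98317333, 0.78198902, 0.37580252]), 'wrist_torque': array([-0.07632251, -0.02548849, -0.02987312]), 'gripper_force': 0.0, 'gripper_width': 87.96688012996148}
```

View pics/top0.png

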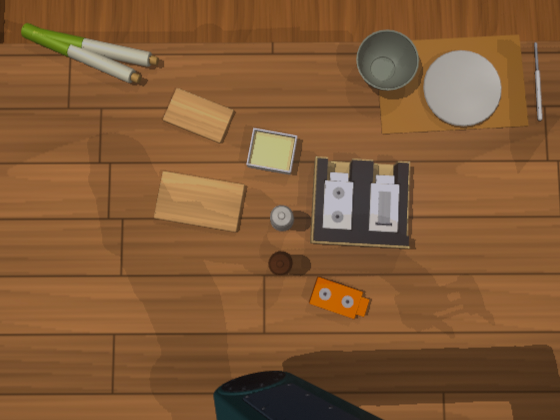

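View pics/scene0.png

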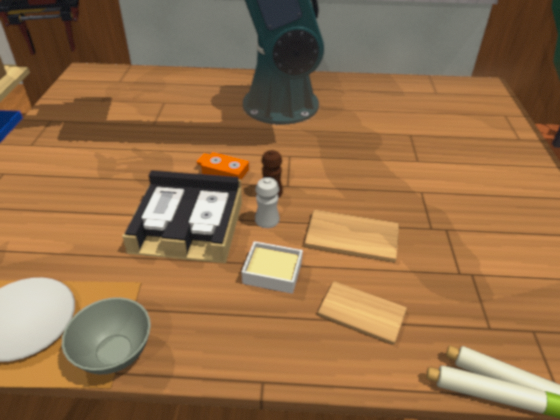

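The top view shows the thermometer (two magnets at about (338,193) and (337,217), tab up at (340,178)) in the left cutout and the timer at (384,205). The larger board is centred at about (200,201), with the white mill at (282,217), the dark mill at (280,263) and the tub at (272,152). In the scene view the tabs and open channels face the camera, away from the robot.

```bash
cat > h.py <<'E'
import numpy as np, cv2
from plant import r
def ray(n,px,z):
    m=r.camera_model(n);K,R,t=m["intrinsics"],np.array(m["R"]),np.array(m["t"])
    d=R.T@np.linalg.inv(K)@[px[0],px[1],1]; c=-R.T@t
    return c+d*(z-c[2])/d[2]
def proj(n,X):
    m=r.camera_model(n); p=m["intrinsics"]@(np.array(m["R"])@X+m["t"]); return p[:2]/p[2]
E
python3 - <<'E'
from h import *
im=cv2.imread("pics/top0.png"); hsv=cv2.cvtColor(im,cv2.COLOR_BGR2HSV)
for p in [(338,193),(337,217),(340,177),(384,205),(200,201),(362,235),(272,152),(282,217),(280,263)]: print(p,hsv[p[1],p[0]])
# white slabs
w=((hsv[...,1]<70)&(hsv[...,2]>120)).astype(np.uint8)*255
w[:, :300]=0; w[:150]=0; w[250:]=0; w[:,415:]=0
cs,_=cv2.findContours(w,cv2.RETR_EXTERNAL,cv2.CHAIN_APPROX_NONE)
for c in cs:
    if cv2.contourArea(c)>200:
        b=cv2.boxPoints(cv2.minAreaRect(c)); print("white",cv2.contourArea(c),[ray("top",p,56)[:2].round().tolist() for p in b])
g=cv2.cvtColor(im,cv2.COLOR_BGR2GRAY)
k=cv2.resize(im[150:255,305:420],None,fx=5,fy=5,interpolation=cv2.INTER_CUBIC)
b=cv2.resize(im[160:240,145:255],None,fx=5,fy=5,interpolation=cv2.INTER_CUBIC)
k=cv2.resize(k,(575,525)); cv2.imwrite("pics/crop1.png",k)
# board
m=cv2.inRange(hsv,np.array([8,60,150]),np.array([25,170,255])); m[:,260:]=0; m[:150]=0; m[250:]=0
m=cv2.morphologyEx(m,cv2.MORPH_OPEN,np.ones((5,5)))
cs,_=cv2.findContours(m,cv2.RETR_EXTERNAL,cv2.CHAIN_APPROX_NONE)
c=max(cs,key=cv2.contourArea); b=cv2.boxPoints(cv2.minAreaRect(c)); q=np.array([ray("top",p,15)[:2] for p in b]); print("board",cv2.contourArea(c),q.round(),q.mean(0).round(1),[np.linalg.norm(q[i]-q[i-1]).round() for i in range(4)])
for n,p,z in [("mag1",(338,193),56),("mag2",(337,217),56),("salt",(282,217),110),("pepper",(280,263),120),("tub",(272,152),34)]: print(n,ray("top",p,z).round())
E
```

```text
(338, 193) [150  14  74]
(337, 217) [158  15  68]
(340, 177) [127  12 194]
(384, 205) [160   5 145]
(200, 201) [ 16 135 179]
(362, 235) [ 0 22 58]
(272, 152) [ 29  82 189]
(282, 217) [ 15  21 168]
(280, 263) [ 11 170  78]
white 1439.0 [[500.0, -191.0], [623.0, -198.0], [620.0, -260.0], [497.0, -252.0]]
white 1438.5 [[506.0, -91.0], [630.0, -98.0], [627.0, -160.0], [503.0, -152.0]]
board 4806.0 [[655. 287.]
 [654.  82.]
 [504.  81.]
 [505. 283.]] [579.6 183.4] [np.float64(150.0), np.float64(205.0), np.float64(150.0), np.float64(202.0)]
mag1 [ 582. -126.   56.]
mag2 [ 529. -123.   56.]
salt [526.  -5. 110.]
pepper [432.  -1. 120.]
tub [678.  18.  34.]
```

View pics/crop1.png

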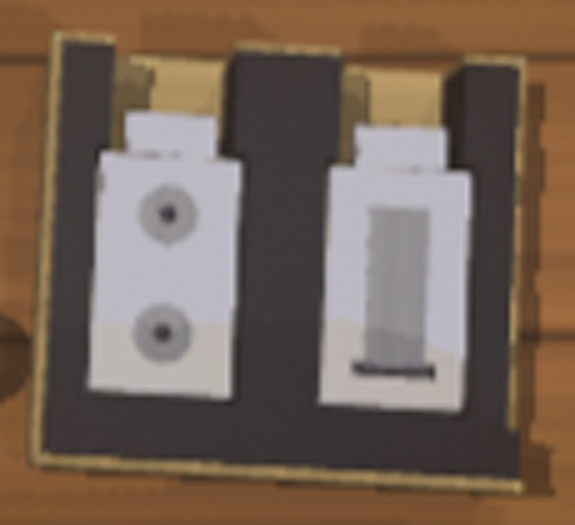

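```bash
cat >> h.py <<'E'
import json,os
from scipy.spatial.transform import Rotation as Rn, Slerp
E3=np.array([0.9984,-0.056,0.]); Z=np.array([0,0,1.]); W0=np.array([502.5,-121.4,0])
def cw(cx,z,lat=0): return W0+(64-cx)*E3+z*Z+lat*np.array([.056,.9984,0])
def cmd():
    if os.path.exists("cmd.json"): j=json.load(open("cmd.json")); return np.array(j["p"]),Rn.from_quat(j["q"])
    s=r.read_state(); return np.array([173.166,-574.438,244.623]),Rn.from_quat(s["eef_rot"])
def frame(y,z):
    z=z/np.linalg.norm(z); y=y-z*(y@z); y/=np.linalg.norm(y); return Rn.from_matrix(np.c_[np.cross(y,z),y,z])
def hook(pitch,g):  # pitch below horizontal (deg), g=(cx,z) of the grasp point; tool plane = case xz plane
    a=np.radians(pitch); d=-np.cos(a)*E3-np.sin(a)*Z; n=-np.sin(a)*E3+np.cos(a)*Z
    R=frame(-n,d); return cw(*g)-3*d,R      # TCP pos
def rows(targets,save=True,maxd=50,maxa=9.5):
    """targets: list of (tcp,R[,nmin])"""
    p,R=cmd(); P=[];A=[]
    for t in targets:
        tp,tR=t[0],t[1]; nm=t[2] if len(t)>2 else 1
        n=int(max(nm,np.ceil(np.linalg.norm(tp-p)/maxd),np.ceil(np.degrees((R.inv()*tR).magnitude())/maxa)))
        sl=Slerp([0,1],Rn.concatenate([R,tR])); p0=p.copy()
        for i in range(1,n+1):
            w=p0+(tp-p0)*i/n; Rt=sl(i/n)
            dp=np.round(R.inv().apply(w-p)/10,2); da=np.round((R.inv()*Rt).as_rotvec(degrees=True),1)
            p=p+R.apply(dp*10); R=R*Rn.from_rotvec(da,degrees=True); P.append((dp+0).tolist()); A.append((da+0).tolist())
    print(len(P),"rows"); print(json.dumps(P)); print(json.dumps(A)); print("end",p.round(1),R.as_quat().round(4))
    if save: json.dump({"p":p.tolist(),"q":R.as_quat().tolist()},open("cmd.json","w"))
def chk():
    s=r.read_state(); p,R=cmd(); q=Rn.from_quat(s["eef_rot"])
    print("t",round(s["time_s"],2),"pos",s["tool_pos"].round(1),"err",(s["tool_pos"]-p).round(1),"ang",round(np.degrees((R.inv()*q).magnitude()),2),"F",s["contact_force"].round(1),"M",s["wrist_torque"].round(2),"w",round(s["gripper_width"],1),"gf",round(s["gripper_force"],1),"q",s["joint_positions"].round(3).tolist())
    with open("log.txt","a") as f: f.write(json.dumps([s["joint_positions"].tolist(),s["tool_pos"].tolist(),s["eef_rot"].tolist()])+"\n")
E
python3 - <<'E'
from h import *
chk()
im=cv2.imread("pics/top0.png"); hsv=cv2.cvtColor(im,cv2.COLOR_BGR2HSV).astype(int)
x=hsv[150:250,140:262]; ref=hsv[190:212,180:220].reshape(-1,3); print(ref.mean(0),ref.std(0), hsv[201,148:162].tolist())
K=2*np.pi
for V in (135,145,155):
    m=((hsv[...,2]>V)&(hsv[...,1]<165)).astype(np.uint8)*255; m[:,260:]=0;m[:155]=0;m[240:]=0; m=cv2.morphologyEx(m,cv2.MORPH_OPEN,np.ones((7,7)))
    c=max(cv2.findContours(m,0,1)[0],key=cv2.contourArea); b=cv2.boxPoints(cv2.minAreaRect(c)); q=np.array([ray("top",p,15)[:2] for p in b])
    print(V,b.round().tolist(),q.mean(0).round(1),[np.linalg.norm(q[i]-q[i-1]).round() for i in range(4)])
a=np.sqrt(.5)
rows([hook(45,(-49.8-70,63+70))])
E
```

```text
t 0.1 pos [ 173.1 -573.9  243.9] err [-0.1  0.5 -0.7] ang 0.0 F [1.  0.8 0.4] M [-0.08 -0.03 -0.03] w 88.0 gf 0.0 q [-1.393, 0.359, 1.511, 0.0, 1.272, -0.115]
[ 15.83977273 135.55       180.45      ] [0.40227754 1.19173289 7.22729989] [[14, 158, 132], [14, 158, 132], [14, 157, 133], [14, 157, 133], [14, 159, 133], [14, 159, 133], [14, 158, 134], [14, 159, 135], [14, 153, 132], [15, 140, 159], [16, 137, 166], [15, 137, 168], [16, 138, 168], [15, 137, 169]]
135 [[111.0, 163.0], [259.0, 163.0], [259.0, 230.0], [111.0, 230.0]] [580.9 215.1] [np.float64(152.0), np.float64(337.0), np.float64(152.0), np.float64(332.0)]
145 [[153.0, 217.0], [165.0, 151.0], [247.0, 165.0], [236.0, 231.0]] [593.4 181. ] [np.float64(188.0), np.float64(153.0), np.float64(191.0), np.float64(153.0)]
155 [[154.0, 217.0], [162.0, 170.0], [244.0, 184.0], [235.0, 231.0]] [571.5 184.2] [np.float64(187.0), np.float64(108.0), np.float64(189.0), np.float64(108.0)]
14 rows
[[4.43, -1.96, 0.79], [4.61, -1.56, 0.71], [4.74, -1.13, 0.63], [4.83, -0.71, 0.5], [4.9, -0.3, 0.36], [4.9, 0.13, 0.2], [4.89, 0.54, 0.01], [4.82, 0.93, -0.19], [4.71, 1.31, -0.4], [4.58, 1.67, -0.64], [4.4, 2.01, -0.88], [4.18, 2.31, -1.14], [3.94, 2.58, -1.4], [3.67, 2.82, -1.65]]
[[2.8, -2.0, -4.7], [2.8, -1.9, -4.8], [2.8, -2.0, -4.7], [2.8, -2.0, -4.7], [2.8, -1.9, -4.7], [2.7, -2.0, -4.8], [2.8, -1.9, -4.7], [2.8, -2.0, -4.7], [2.8, -2.0, -4.7], [2.8, -1.9, -4.8], [2.8, -2.0, -4.7], [2.8, -2.0, -4.7], [2.8, -1.9, -4.7], [2.8, -2.0, -4.8]]
end [ 688.1 -131.8  135.1] [ 0.671   0.6349 -0.2631 -0.2782]
```

Call:
{"method": "play_rows", "body": {"delta_pos": [[4.43, -1.96, 0.79], [4.61, -1.56, 0.71], [4.74, -1.13, 0.63], [4.83, -0.71, 0.5], [4.9, -0.3, 0.36], [4.9, 0.13, 0.2], [4.89, 0.54, 0.01], [4.82, 0.93, -0.19], [4.71, 1.31, -0.4], [4.58, 1.67, -0.64], [4.4, 2.01, -0.88], [4.18, 2.31, -1.14], [3.94, 2.58, -1.4], [3.67, 2.82, -1.65], [0, 0, 0]], "delta_rot": [[2.8, -2.0, -4.7], [2.8, -1.9, -4.8], [2.8, -2.0, -4.7], [2.8, -2.0, -4.7], [2.8, -1.9, -4.7], [2.7, -2.0, -4.8], [2.8, -1.9, -4.7], [2.8, -2.0, -4.7], [2.8, -2.0, -4.7], [2.8, -1.9, -4.8], [2.8, -2.0, -4.7], [2.8, -2.0, -4.7], [2.8, -1.9, -4.7], [2.8, -2.0, -4.8], [0, 0, 0]], "claw": [1, 1, 1, 1, 1, 1, 1, 1, 1, 0.5, 0.5, 0.5, 0.5, 0.5, 0.5], "squeeze": 30}}

```text
time_s: 1.98
tool_pos: [689.2, -127.6, 129.3]
eef_rot: [0.668, 0.636, -0.265, -0.279]
contact_force: [-0.3, -1.0, -0.1]
gripper_width: 43.7
gripper_force: 0.0
```

```bash
python3 - <<'E'
from h import *
chk()
a=r.read_camera("wrist"); b=r.read_camera("scene"); chk()
cv2.imwrite("pics/w1.png",np.hstack([a[:,80:480],b[100:320,60:460].repeat(1,0) if 0 else cv2.resize(b[120:330,80:280],(400,420))])[:,:,::-1])
E
```

```text
t 1.98 pos [ 689.2 -127.6  129.3] err [ 1.   4.2 -5.8] ang 0.43 F [-0.3 -1.  -0.1] M [-0.04 -0.42 -0.  ] w 43.7 gf 0.0 q [-0.22, 1.08, 0.634, -0.15, 2.206, -0.21]
t 2.08 pos [ 687.9 -131.4  132.9] err [-0.3  0.4 -2.2] ang 0.15 F [-0.1 -0.4  1. ] M [-0.07 -0.42  0.04] w 43.9 gf 0.0 q [-0.225, 1.073, 0.637, -0.151, 2.205, -0.21]
```

View pics/w1.png

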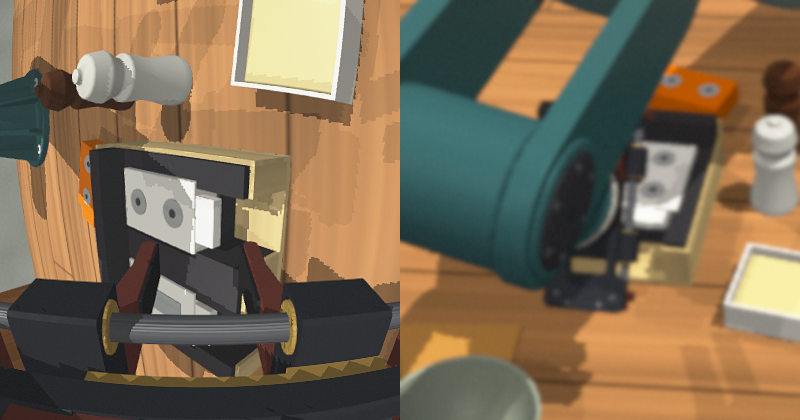

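The wrist view (left) shows both magnets at (219,202) and (252,213) and the tab at about (287,222) in full-image columns, with the fingers still short of the channel. The scene view shows the gripper beyond the case's far edge, clear of the tub and bowl.

```bash
cat >> h.py <<'E'
def wray(px,z,pos,quat):
    m=r.camera_model("wrist");K=m["intrinsics"];T=m["tool_from_camera"]
    v=np.array([px[0]-K[0,2],px[1]-K[1,2]]);rr=np.linalg.norm(v);th=rr/K[0,0]
    d=np.r_[np.sin(th)*v/rr,np.cos(th)]; Rw=Rn.from_quat(quat).as_matrix()
    c=Rw@T[:3,3]+pos; d=Rw@T[:3,:3]@d
    return c+d*(z-c[2])/d[2]
E
python3 - <<'E'
from h import *
L=[json.loads(l) for l in open("log.txt")]
_,p,q=L[-2]
for n,px,z in [("m1",(219,202),56),("m2",(252,213),56),("corner far +y",(276,181),56),("corner far -y",(276,254),56),("tab +y",(295,195),54),("tab -y",(301,245),54)]:
    X=wray(px,z,np.array(p),q); v=X-W0; print(n,X.round(1),"cx",(64-v@E3).round(1),"lat",(v@[.056,.9984,0]).round(1))
rows([hook(45,(-49.8,63))],save=False)
E
```

```text
m1 [ 533.7 -124.1   56. ] cx 32.7 lat -0.9
m2 [ 583.9 -126.9   56. ] cx -17.5 lat -0.9
corner far +y [615.2 -96.2  56. ] cx -47.1 lat 31.4
corner far -y [ 612.  -157.4   56. ] cx -47.3 lat -29.8
tab +y [ 632.9 -105.4   54. ] cx -65.3 lat 23.3
tab -y [ 638.1 -143.7   54. ] cx -72.6 lat -14.7
2 rows
[[0.0, 0.0, 4.95], [0.0, 0.0, 4.95]]
[[0.0, 0.0, 0.0], [0.0, 0.0, 0.0]]
end [ 618.2 -127.9   65.1] [ 0.671   0.6349 -0.2631 -0.2782]
```

```bash
python3 - <<'E'
from h import *
chk()
rows([hook(45,(-52,61),3)],save=True) if 0 else None
t=hook(45,(-52,61)); rows([(t[0],t[1],3)])
E
```

```text
t 2.08 pos [ 687.9 -131.4  132.9] err [-0.3  0.4 -2.2] ang 0.15 F [-0.1 -0.4  1. ] M [-0.07 -0.42  0.04] w 43.9 gf 0.0 q [-0.225, 1.073, 0.637, -0.151, 2.205, -0.21]
3 rows
[[0.0, 0.1, 3.29], [0.0, 0.1, 3.3], [0.0, 0.1, 3.29]]
[[0.0, 0.0, 0.0], [0.0, 0.0, 0.0], [0.0, 0.0, 0.0]]
end [ 620.5 -128.    63.1] [ 0.671   0.6349 -0.2631 -0.2782]
```

Call:
{"method": "play_rows", "body": {"delta_pos": [[0.0, 0.1, 3.29], [0.0, 0.1, 3.3], [0.0, 0.1, 3.29], [0, 0, 0], [0, 0, 0]], "delta_rot": [[0, 0, 0], [0, 0, 0], [0, 0, 0], [0, 0, 0], [0, 0, 0]], "claw": [0.5, 0.5, 0.5, 0.5, 0.5]}}

```text
time_s: 2.7
tool_pos: [621.3, -129.5, 64.5]
eef_rot: [0.672, 0.634, -0.263, -0.277]
contact_force: [0.0, -0.8, 0.3]
gripper_width: 44.0
gripper_force: 0.0
```

```bash
python3 - <<'E'
from h import *
chk()
a=r.read_camera("wrist"); cv2.imwrite("pics/w2.png",cv2.resize(a[120:340,140:440],(600,440))[:,:,::-1])
T=[]
def Tp(f): s,c=np.sin(f),np.cos(f); return np.array([64-12*s-123*c,28+123*s+16*c])
for f in np.radians([0,6,12,18,24,30,36,42,46]): 
    t=hook(45,Tp(f)+[10.6,20.5]); T.append(t)
rows(T)
E
```

```text
t 2.7 pos [ 621.3 -129.5   64.5] err [ 0.8 -1.5  1.3] ang 0.23 F [ 0.  -0.8  0.3] M [-0.02 -0.38  0.  ] w 44.0 gf 0.0 q [-0.24, 1.025, 0.926, -0.141, 1.962, -0.184]
9 rows
[[0.0, -0.5, 0.01], [0.0, -0.87, -0.94], [0.0, -0.93, -0.83], [0.0, -1.0, -0.7], [0.0, -1.05, -0.56], [0.0, -1.09, -0.42], [0.01, -1.12, -0.28], [0.0, -1.14, -0.13], [0.0, -0.76, 0.0]]
[[0.0, 0.0, 0.0], [0.0, 0.0, 0.0], [0.0, 0.0, 0.0], [0.0, 0.0, 0.0], [0.0, 0.0, 0.0], [0.0, 0.0, 0.0], [0.0, 0.0, 0.0], [0.0, 0.0, 0.0], [0.0, 0.0, 0.0]]
end [ 588.  -126.2  150.2] [ 0.671   0.6349 -0.2631 -0.2782]
```

View pics/w2.png

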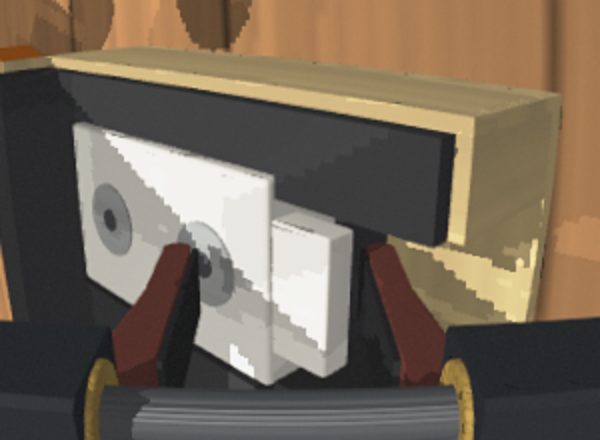

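The picture shows the left finger above the slab's back (tip at about (180,245)) and the right finger down in the channel just off the tab's outer edge (tip at about (375,245)). Both are centred across the tab and nothing is touching.

Call:
{"method": "play_rows", "body": {"delta_pos": [[0.0, -0.5, 0.01], [0.0, -0.87, -0.94], [0.0, -0.93, -0.83], [0, 0, 0]], "delta_rot": [[0, 0, 0], [0, 0, 0], [0, 0, 0], [0, 0, 0]], "claw": [0.5, 0.5, 0.5, 0.5]}}

```text
time_s: 3.25
tool_pos: [617.8, -128.2, 93.0]
eef_rot: [0.672, 0.635, -0.263, -0.276]
contact_force: [2.0, 0.6, -1.0]
gripper_width: 44.4
gripper_force: 0.9
```

```bash
python3 - <<'E'
from h import *
chk()
a=r.read_camera("wrist"); cv2.imwrite("pics/w3.png",cv2.resize(a[120:340,140:440],(600,440))[:,:,::-1])
E
```

```text
t 3.25 pos [ 617.8 -128.2   93. ] err [ 29.8  -2.  -57.2] ang 0.24 F [ 2.   0.6 -1. ] M [-0.13 -0.65 -0.04] w 44.4 gf 0.9 q [-0.239, 0.99, 0.932, -0.143, 1.99, -0.189]
```

View pics/w3.png

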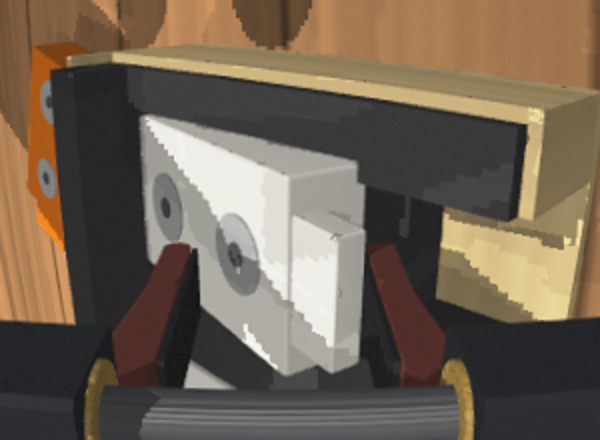

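The slab's tab end is now raised out of the foam, tab at about (340,290), resting on the lower (right) finger with its +x end against the wall. I'll continue the lift.

Call:
{"method": "play_rows", "body": {"delta_pos": [[0.0, -1.0, -0.7], [0.0, -1.05, -0.56], [0.0, -1.09, -0.42], [0.01, -1.12, -0.28], [0.0, -1.14, -0.13], [0.0, -0.76, 0.0], [0, 0, 0]], "delta_rot": [[0, 0, 0], [0, 0, 0], [0, 0, 0], [0, 0, 0], [0, 0, 0], [0, 0, 0], [0, 0, 0]], "claw": [0.5, 0.5, 0.5, 0.5, 0.5, 0.5, 0.5]}}

```text
time_s: 4.18
tool_pos: [587.4, -126.2, 150.2]
eef_rot: [0.671, 0.635, -0.264, -0.278]
contact_force: [0.5, -0.6, -1.1]
gripper_width: 44.3
gripper_force: 0.3
```

```bash
python3 - <<'E'
from h import *
chk()
a=r.read_camera("wrist"); b=r.read_camera("scene"); cv2.imwrite("pics/w4.png",np.hstack([a[100:340,140:440],cv2.resize(b[120:300,110:335],(300,240))])[:,:,::-1])
E
```

```text
t 4.17 pos [ 587.4 -126.2  150.2] err [-0.5 -0.1 -0. ] ang 0.09 F [ 0.5 -0.6 -1.1] M [-0.08 -0.53 -0.06] w 44.3 gf 0.3 q [-0.246, 0.892, 1.007, -0.15, 2.015, -0.199]
```

View pics/w4.png

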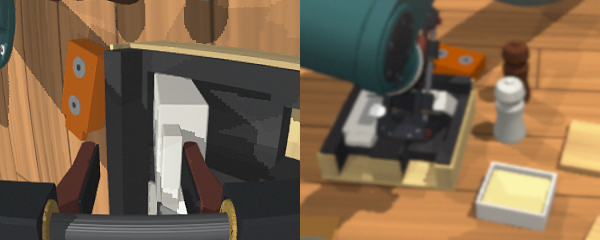

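The slab stands at about 45 degrees, parallel to the fingers, with the tab between them against the right finger (at about (175,160)). Next I close on the tab while following it.

Call:
{"method": "play_rows", "body": {"delta_pos": [[0, 0.4, 0.1], [0, 0.4, 0.1], [0, 0.4, 0.1], [0, 0.4, 0], [0, 0.1, 0], [0, 0, 0], [0, 0, 0]], "delta_rot": [[0, 0, 0], [0, 0, 0], [0, 0, 0], [0, 0, 0], [0, 0, 0], [0, 0, 0], [0, 0, 0]], "claw": [0.42, 0.33, 0.24, 0.15, 0.05, 0.05, 0.05], "squeeze": 40}}

```text
time_s: 5.15
tool_pos: [597.8, -126.8, 135.4]
eef_rot: [0.671, 0.635, -0.263, -0.278]
contact_force: [-0.2, -0.4, -3.0]
gripper_width: 9.6
gripper_force: 40.0
```

```bash
python3 - <<'E'
from h import *
p,R=cmd(); p=p+R.apply([0,17,3]); json.dump({"p":p.tolist(),"q":R.as_quat().tolist()},open("cmd.json","w"))
chk()
def Tp(f): s,c=np.sin(f),np.cos(f); return np.array([64-12*s-123*c,28+123*s+16*c])
T=[]
for k,deg in enumerate([46,52,58,64,70,76,82,87,90]):
    f=np.radians(deg); d=np.array([np.cos(f),-np.sin(f)]);n=np.array([np.sin(f),np.cos(f)])
    T.append(hook(deg if k else 45,Tp(f)+5*n-4*d+[-3,4]))
rows(T)
p,R=hook(45,(0,0)); 
E
```

```text
t 5.15 pos [ 597.8 -126.8  135.4] err [ 0.  -0.1 -0.7] ang 0.09 F [-0.2 -0.4 -3. ] M [-0.06 -0.8  -0.  ] w 9.6 gf 40.0 q [-0.243, 0.921, 0.98, -0.148, 2.013, -0.197]
9 rows
[[0.0, -0.08, -0.49], [0.0, -1.21, 0.18], [0.0, -1.22, 0.19], [0.0, -1.22, 0.22], [0.0, -1.25, 0.24], [0.0, -1.26, 0.26], [0.0, -1.3, 0.28], [0.0, -1.1, 0.23], [0.0, -0.67, 0.12]]
[[0.0, 0.0, 0.0], [-7.0, 0.0, 0.0], [-6.0, 0.0, 0.0], [-6.0, 0.0, 0.0], [-6.0, 0.0, 0.0], [-6.0, 0.0, 0.0], [-6.0, 0.0, 0.0], [-5.0, 0.0, 0.0], [-3.0, 0.0, 0.0]]
end [ 512.5 -122.   162. ] [ 7.264e-01  6.873e-01 -1.000e-04 -3.000e-04]
```

Call:
{"method": "play_rows", "body": {"delta_pos": [[0.0, -0.08, -0.49], [0.0, -1.21, 0.18], [0.0, -1.22, 0.19], [0.0, -1.22, 0.22], [0.0, -1.25, 0.24], [0.0, -1.26, 0.26], [0.0, -1.3, 0.28], [0.0, -1.1, 0.23], [0.0, -0.67, 0.12], [0, 0, 0], [0, 0, 0]], "delta_rot": [[0.0, 0.0, 0.0], [-7.0, 0.0, 0.0], [-6.0, 0.0, 0.0], [-6.0, 0.0, 0.0], [-6.0, 0.0, 0.0], [-6.0, 0.0, 0.0], [-6.0, 0.0, 0.0], [-5.0, 0.0, 0.0], [-3.0, 0.0, 0.0], [0, 0, 0], [0, 0, 0]], "claw": [0.05, 0.05, 0.05, 0.05, 0.05, 0.05, 0.05, 0.05, 0.05, 0.05, 0.05]}}

```text
time_s: 6.52
tool_pos: [513.2, -122.3, 161.9]
eef_rot: [0.726, 0.687, -0.001, 0.0]
contact_force: [0.6, -0.6, -2.6]
gripper_width: 10.4
gripper_force: 40.0
```

```bash
python3 - <<'E'
from h import *
chk()
a=r.read_camera("wrist"); b=r.read_camera("scene"); cv2.imwrite("pics/w5.png",np.hstack([a[40:390,80:480],cv2.resize(b[100:310,110:350],(400,350))])[:,:,::-1])
E
```

```text
t 6.53 pos [ 513.2 -122.3  161.9] err [ 0.7 -0.4 -0.1] ang 0.1 F [ 0.6 -0.6 -2.6] M [-0.03 -0.11 -0.  ] w 10.4 gf 40.0 q [-0.364, 0.349, 1.762, -0.002, 1.03, -0.308]
```

View pics/w5.png

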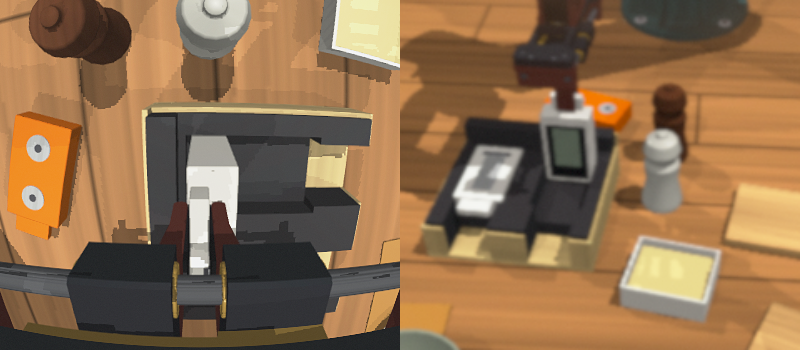

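The slab stands upright in the cutout, held by the tab, with its screen facing away from the robot. In the scene view it is at about (570,145), and the timer and mills are undisturbed. I'll lower it onto the floor and release it.

Call:
{"method": "play_rows", "body": {"delta_pos": [[0, 0, 0.2], [0, 0, 0.1], [0, 0, 0.1], [0, 0, 0]], "delta_rot": [[0, 0, 0], [0, 0, 0], [0, 0, 0], [0, 0, 0]], "claw": [0.05, 0.05, 0.05, 0.05]}}

```text
time_s: 7.12
tool_pos: [512.5, -122.1, 157.4]
eef_rot: [0.726, 0.687, -0.001, 0.0]
contact_force: [0.1, 1.2, -2.9]
gripper_width: 9.9
gripper_force: 40.0
```

```bash
python3 - <<'E'
from h import *
p,R=cmd(); p=p+R.apply([0,0,4]); json.dump({"p":p.tolist(),"q":R.as_quat().tolist()},open("cmd.json","w"))
chk()
from scipy.optimize import least_squares
L=[json.loads(l) for l in open("log.txt")]
def fk(q,v):
    R=Rn.from_euler("ZYZYZ",[q[0],q[1]+q[2],q[3],q[4],q[5]+np.pi/2])
    A=Rn.from_euler("Z",q[0]); B=Rn.from_euler("ZY",[q[0],q[1]]);C=Rn.from_euler("ZY",[q[0],q[1]+q[2]])
    D=Rn.from_euler("ZYZY",[q[0],q[1]+q[2],q[3],q[4]])
    a1,d1,L2,a3,L4,b,d,by=v
    return A.apply([a1,b,d1])+B.apply([0,0,L2])+C.apply([a3,0,L4])+D.apply([0,by,d]),R
for l in L[::4]: print(np.degrees((Rn.from_quat(l[2]).inv()*fk(l[0],np.zeros(8))[1]).magnitude()).round(2))
f=lambda v: np.concatenate([fk(l[0],v)[0]-l[1] for l in L]+[0.003*(v-v0)])
v0=np.array([100,400,400,0,400,70,250,0.])
s=least_squares(f,v0); print(s.x.round(1),np.abs(s.fun[:-8]).max().round(2))
E
```

```text
t 7.12 pos [ 512.5 -122.1  157.4] err [ 0.  -0.1 -0.7] ang 0.09 F [ 0.1  1.2 -2.9] M [-0.07 -0.05  0.01] w 9.9 gf 40.0 q [-0.364, 0.354, 1.769, -0.002, 1.019, -0.308]Traceback (most recent call last):
  File "<stdin>", line 12, in <module>
  File "<stdin>", line 7, in fk
  File "scipy/spatial/transform/_rotation.pyx", line 1413, in scipy.spatial.transform._rotation.Rotation.from_euler
ValueError: Expected axis specification to be a non-empty string of upto 3 characters, got ZYZYZ
```

Call:
{"method": "play_rows", "body": {"delta_pos": [[0, 0, 0.15], [0, 0, 0.1], [0, 0, 0]], "delta_rot": [[0, 0, 0], [0, 0, 0], [0, 0, 0]], "claw": [0.05, 0.05, 0.05]}}

```text
time_s: 7.5
tool_pos: [513.2, -121.9, 157.1]
eef_rot: [0.726, 0.687, 0.0, 0.001]
contact_force: [-2.7, 3.0, 15.7]
gripper_width: 9.9
gripper_force: 40.0
```

```bash
cat >> h.py <<'E'
def RR(*ax):
    R=Rn.identity()
    for a,q in ax: R=R*Rn.from_euler(a,q)
    return R
def fk(q,v):
    C=RR(("z",q[0]),("y",q[1]+q[2])); D=C*RR(("z",q[3]),("y",q[4])); R=D*RR(("z",q[5]+np.pi/2))
    a1,d1,L2,a3,L4,b,d,by=v
    return RR(("z",q[0])).apply([a1,b,d1])+RR(("z",q[0]),("y",q[1])).apply([0,0,L2])+C.apply([a3,0,L4])+D.apply([0,by,d]),R
def shift(v):
    p,R=cmd(); p=p+R.apply(v); json.dump({"p":p.tolist(),"q":R.as_quat().tolist()},open("cmd.json","w"))
E
python3 - <<'E'
from h import *
from scipy.optimize import least_squares
shift([0,0,2.5]); chk()
L=[json.loads(l) for l in open("log.txt")]
for l in L[::4]: print(np.degrees((Rn.from_quat(l[2]).inv()*fk(l[0],np.zeros(8))[1]).magnitude()).round(2))
f=lambda v: np.concatenate([fk(l[0],v)[0]-l[1] for l in L]+[0.003*(v-v0)])
v0=np.array([100,400,400,0,400,70,250,0.])
s=least_squares(f,v0); print(s.x.round(1),np.abs(s.fun[:-8]).max().round(2))
E
```

```text
t 7.5 pos [ 513.2 -121.9  157.1] err [0.8 0.  1.6] ang 0.17 F [-2.7  3.  15.7] M [0.47 0.75 0.07] w 9.9 gf 40.0 q [-0.364, 0.354, 1.769, -0.001, 1.016, -0.308]
0.0
0.0
0.0
[1.000e-01 2.665e+02 6.110e+02 1.122e+02 4.336e+02 6.880e+01 3.593e+02
 1.000e-01] 0.01
```

Call:
{"method": "play_rows", "body": {"delta_pos": [[0, 0, -0.15], [0, 0, 0], [0, 0, 0], [0, 0, 0], [0, 0, -1.5], [0, 0, -3], [0, 0, -5], [0, 0, -5], [0, 0, 0]], "delta_rot": [[0, 0, 0], [0, 0, 0], [0, 0, 0], [0, 0, 0], [0, 0, 0], [0, 0, 0], [0, 0, 0], [0, 0, 0], [0, 0, 0]], "claw": [0.05, 0.2, 0.3, 0.4, 0.4, 0.4, 0.4, 0.7, 1]}}

```text
time_s: 8.62
tool_pos: [515.2, -122.8, 306.8]
eef_rot: [0.726, 0.687, 0.002, 0.005]
contact_force: [0.2, 0.2, -0.0]
gripper_width: 51.6
gripper_force: 0.0
```

```bash
cat >> h.py <<'E'
V=np.array([.1,266.5,611.0,112.2,433.6,68.8,359.3,.1])
LO=np.array([-2.97,-1.01,.21,-.96,.2,-2.98]);HI=np.array([2.97,2.36,2.38,4.11,2.71,2.98])
from scipy.optimize import least_squares
def ik(p,R,q0):
    def f(q):
        P,Q=fk(q,V); return np.r_[(P-p)/100,3*(R.inv()*Q).as_rotvec()]
    best=None
    rng=np.random.default_rng(0)
    for k in range(12):
        s=least_squares(f,np.clip(q0+(0 if k==0 else rng.normal(0,.7,6)),LO+.01,HI-.01),bounds=(LO,HI))
        if best is None or s.cost<best.cost-1e-9: best=s
        if best.cost<1e-8: break
    return best.x,best.cost
LAT=np.array([.056,.9984,0])
BM=np.array([571.5,184.2,15]); BL=np.array([.168,.986,0]); BL/=np.linalg.norm(BL)
def regrasp(a,sy,cx=40,z=105):   # a: tool angle from vertical
    a=np.radians(a); d=-np.sin(a)*E3-np.cos(a)*Z; R=frame(sy*LAT,d); return cw(cx,z)-3*d,R
S0=Rn.from_matrix(np.c_[-Z,np.cross(-E3,-Z),-E3])
def final(a,sy,sh,lift=0,gx=-25,gz=7):
    h=sh*BL; Sf=Rn.from_matrix(np.c_[h,np.cross(-Z,h),-Z]); _,R0=regrasp(a,sy)
    R=Sf*S0.inv()*R0
    g=BM+Z*(28-gz+lift)+h*gx
    return g-3*R.apply([0,0,1]),R
E
python3 - <<'E'
from h import *
shift([0,0,-146.5+0]); chk()
q=r.read_state()["joint_positions"]
for a in (30,40,50):
  for sy in (1,-1):
    p,R=regrasp(a,sy); x,c=ik(p,R,q); print(a,sy,"regrasp",x.round(2),"%.1e"%c)
    for sh in (1,-1):
        p,R=final(a,sy,sh,5); y,c=ik(p,R,x); print("   final",sh,y.round(2),"%.1e"%c)
E
```

```text
t 8.62 pos [ 515.2 -122.8  306.8] err [ 2.6 -0.8  4.7] ang 0.61 F [ 0.2  0.2 -0. ] M [ 0.01 -0.05  0.  ] w 51.6 gf 0.0 q [-0.364, 0.199, 1.581, -0.001, 1.352, -0.308]
30 1 regrasp [-0.28  0.71  1.39 -0.11  1.56 -1.77] 7.0e-30
   final 1 [-0.41  0.86  1.88  1.14  1.18  2.  ] 9.2e-30
   final -1 [ 0.6   1.05  1.16 -0.68  1.76  0.95] 4.9e-20
30 -1 regrasp [-0.28  0.71  1.39 -0.11  1.56  1.38] 1.9e-30
   final 1 [-0.41  0.86  1.88  1.14  1.18 -1.14] 9.6e-26
   final -1 [ 0.51  1.45  0.21 -0.96  2.44  2.98] 3.1e+00
40 1 regrasp [-0.27  0.81  1.26 -0.14  1.76 -1.76] 2.1e-29
   final 1 [-0.35  0.76  1.89  1.06  1.04  2.14] 4.3e-26
   final -1 [ 0.57  0.96  1.24 -0.6   1.61  0.93] 7.5e-25
40 -1 regrasp [-0.27  0.81  1.26 -0.14  1.76  1.38] 9.7e-30
   final 1 [-0.35  0.76  1.89  1.06  1.04 -1.  ] 1.5e-26
   final -1 [ 0.5   1.44  0.21 -0.96  2.43  2.98] 3.4e+00
50 1 regrasp [-0.26  0.91  1.15 -0.16  1.94 -1.76] 3.0e-28
   final 1 [-0.26  0.68  1.88  0.94  0.92  2.33] 5.6e-24
   final -1 [ 0.53  0.87  1.33 -0.52  1.46  0.89] 9.4e-30
50 -1 regrasp [-0.26  0.91  1.15 -0.16  1.94  1.38] 9.6e-25
   final 1 [-0.26  0.68  1.88  0.94  0.92 -0.81] 4.2e-19
   final -1 [ 0.17  0.64  1.56 -0.09  1.05  2.98] 3.3e+00
```

```bash
python3 - <<'E'
from h import *
chk()
p,R=regrasp(30,1); d=R.apply([0,0,1]); rows([(p-120*d,R)],maxa=8)
E
```

```text
t 8.62 pos [ 515.2 -122.8  306.8] err [ 2.6 -0.8  4.7] ang 0.61 F [ 0.2  0.2 -0. ] M [ 0.01 -0.05  0.  ] w 51.6 gf 0.0 q [-0.364, 0.199, 1.581, -0.001, 1.352, -0.308]
12 rows
[[0.0, 0.63, 0.75], [-0.11, 0.65, 0.73], [-0.21, 0.65, 0.71], [-0.32, 0.64, 0.67], [-0.42, 0.61, 0.64], [-0.53, 0.58, 0.6], [-0.61, 0.52, 0.56], [-0.69, 0.46, 0.52], [-0.76, 0.39, 0.49], [-0.83, 0.3, 0.44], [-0.86, 0.2, 0.41], [-0.91, 0.1, 0.37]]
[[2.0, 2.0, -7.3], [1.9, 1.9, -7.3], [2.0, 2.0, -7.3], [1.9, 1.9, -7.3], [2.0, 2.0, -7.3], [2.0, 1.9, -7.4], [1.9, 2.0, -7.3], [2.0, 1.9, -7.3], [1.9, 2.0, -7.3], [2.0, 2.0, -7.3], [1.9, 1.9, -7.3], [2.0, 2.0, -7.3]]
end [ 587.9 -126.2  211.5] [ 0.0272  0.9655  0.0072 -0.2589]
```

Call:
{"method": "play_rows", "body": {"delta_pos": [[0.0, 0.63, 0.75], [-0.11, 0.65, 0.73], [-0.21, 0.65, 0.71], [-0.32, 0.64, 0.67], [-0.42, 0.61, 0.64], [-0.53, 0.58, 0.6], [-0.61, 0.52, 0.56], [-0.69, 0.46, 0.52], [-0.76, 0.39, 0.49], [-0.83, 0.3, 0.44], [-0.86, 0.2, 0.41], [-0.91, 0.1, 0.37], [0, 0, 0], [0, 0, 0]], "delta_rot": [[2.0, 2.0, -7.3], [1.9, 1.9, -7.3], [2.0, 2.0, -7.3], [1.9, 1.9, -7.3], [2.0, 2.0, -7.3], [2.0, 1.9, -7.4], [1.9, 2.0, -7.3], [2.0, 1.9, -7.3], [1.9, 2.0, -7.3], [2.0, 2.0, -7.3], [1.9, 1.9, -7.3], [2.0, 2.0, -7.3], [0, 0, 0], [0, 0, 0]], "claw": [1, 1, 1, 1, 1, 1, 1, 1, 1, 1, 1, 1, 1, 1]}}

```text
time_s: 10.38
tool_pos: [587.5, -126.2, 210.9]
eef_rot: [0.029, 0.965, 0.006, -0.259]
contact_force: [0.2, -0.8, -0.2]
gripper_width: 87.8
gripper_force: 0.0
```

```bash
python3 - <<'E'
from h import *
chk()
a=r.read_camera("wrist"); b=r.read_camera("scene"); cv2.imwrite("pics/w6.png",np.hstack([a[:,80:480],cv2.resize(b[120:330,110:310],(400,420))])[:,:,::-1])
p,R=regrasp(30,1); rows([(p,R,4)])
E
```

```text
t 10.38 pos [ 587.5 -126.2  210.9] err [-0.4  0.  -0.6] ang 0.18 F [ 0.2 -0.8 -0.2] M [ 0.03 -0.39  0.  ] w 87.8 gf 0.0 q [-0.264, 0.682, 1.146, -0.108, 1.826, -1.776]
4 rows
[[0.0, 0.0, 3.0], [0.0, 0.0, 3.0], [0.0, 0.0, 3.0], [0.0, 0.01, 3.0]]
[[0.0, 0.0, 0.0], [0.0, 0.0, 0.0], [0.0, 0.0, 0.0], [0.0, 0.0, 0.0]]
end [ 527.9 -122.8  107.6] [ 0.0272  0.9655  0.0072 -0.2589]
```

View pics/w6.png

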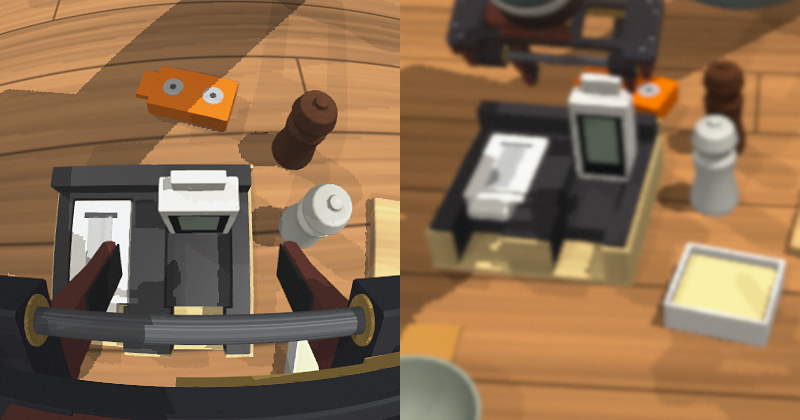

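The slab stands upright in its cutout, its top face spanning about (158–239, 175–212) in the wrist crop. It is midway between the open fingers (inner faces at about 118 and 279), and mills and tub are in place.

```bash
python3 - <<'E'
from h import *
_,p,q=json.loads(open("log.txt").readlines()[-1])
for px in [(80+165,213),(80+236,209),(80+159,180),(80+239,178)]:
    X=wray(px,132,np.array(p),q)-W0; print((64-X@E3).round(1),(X@LAT).round(1))
E
```

```text
29.0 -25.7
31.9 28.0
55.3 -31.0
56.7 31.2
```

Call:
{"method": "play_rows", "body": {"delta_pos": [[0, 0, 3], [0, 0, 3], [0, 0, 3], [-0.13, 0, 2.92], [0, 0, 0], [0, 0, 0], [0, 0, 0], [0, 0, 0], [0, 0, 0], [0, 0, 0], [0, 0, 0]], "delta_rot": [[0, 0, 0], [0, 0, 0], [0, 0, 0], [0, 0, 0], [0, 0, 0], [0, 0, 0], [0, 0, 0], [0, 0, 0], [0, 0, 0], [0, 0, 0], [0, 0, 0]], "claw": [1, 1, 1, 1, 1, 0.9, 0.8, 0.7, 0.6, 0.6, 0.6], "squeeze": 40}}

```text
time_s: 11.85
tool_pos: [530.2, -123.4, 107.7]
eef_rot: [0.027, 0.966, 0.006, -0.258]
contact_force: [2.5, -0.8, 4.6]
gripper_width: 62.0
gripper_force: 40.0
```

```bash
python3 - <<'E'
from h import *
shift([-1.3,-.1,-.8]); chk()
p,R=cmd(); q=r.read_state()["joint_positions"]
# waypoints: lift, then carry over mills and turn, then above board
up=(p+Z*130,R); 
pf,Rf=final(30,1,-1,60)
up2=(np.array([540,30,300.]),None)
rel=np.degrees((R.inv()*Rf).magnitude()); print("turn",rel)
sl=Slerp([0,1],Rn.concatenate([R,Rf])); hi=pf+Z*120
x=q
for i in np.linspace(0,1,10):
    P=up[0]+(hi-up[0])*i; x,c=ik(P,sl(i),x); print(i.round(2),P.round(),x.round(2),"%.0e"%c, "toolz",sl(i).apply([0,0,1]).round(2))
E
```

```text
t 11.85 pos [ 530.2 -123.4  107.7] err [ 0.7 -0.4  0. ] ang 0.15 F [ 2.5 -0.8  4.6] M [ 0.16 -0.31  0.01] w 62.0 gf 40.0 q [-0.281, 0.707, 1.381, -0.113, 1.564, -1.764]
turn 123.79206474860062
0.0 [ 529. -123.  238.] [-0.28  0.58  1.28 -0.11  1.8  -1.79] 2e-30 toolz [-0.5   0.03 -0.87]
0.11 [535. -86. 235.] [-0.21  0.5   1.37 -0.12  1.66 -1.53] 2e-25 toolz [-0.39 -0.04 -0.92]
0.22 [540. -49. 233.] [-0.11  0.45  1.44 -0.17  1.53 -1.24] 2e-25 toolz [-0.29 -0.13 -0.95]
0.33 [545. -12. 231.] [ 0.01  0.42  1.5  -0.24  1.45 -0.92] 5e-24 toolz [-0.21 -0.24 -0.95]
0.44 [550.  26. 229.] [ 0.14  0.43  1.52 -0.35  1.41 -0.58] 1e-22 toolz [-0.14 -0.36 -0.92]
0.56 [555.  63. 226.] [ 0.27  0.46  1.51 -0.46  1.43 -0.23] 3e-22 toolz [-0.09 -0.48 -0.87]
0.67 [561. 100. 224.] [ 0.39  0.53  1.46 -0.55  1.5   0.08] 1e-22 toolz [-0.06 -0.59 -0.8 ]
0.78 [566. 137. 222.] [ 0.48  0.62  1.38 -0.63  1.62  0.36] 9e-24 toolz [-0.07 -0.7  -0.71]
0.89 [571. 174. 220.] [ 0.56  0.73  1.27 -0.68  1.77  0.59] 4e-25 toolz [-0.09 -0.79 -0.61]
1.0 [576. 211. 217.] [ 0.6   0.85  1.13 -0.73  1.94  0.79] 8e-22 toolz [-0.15 -0.85 -0.5 ]
```

```bash
python3 - <<'E'
from h import *
p,R=cmd(); pf,Rf=final(30,1,-1,60)
rows([(p+Z*25,R,2),(p+Z*130,R,4)])
rows([(pf+Z*120,Rf)],maxa=7.5)
E
```

```text
6 rows
[[0.63, 0.0, -1.08], [0.62, 0.0, -1.08], [1.31, 0.0, -2.27], [1.32, 0.0, -2.28], [1.31, 0.0, -2.27], [1.31, 0.0, -2.28]]
[[0.0, 0.0, 0.0], [0.0, 0.0, 0.0], [0.0, 0.0, 0.0], [0.0, 0.0, 0.0], [0.0, 0.0, 0.0], [0.0, 0.0, 0.0]]
end [ 529.5 -122.9  237.7] [ 0.0272  0.9655  0.0072 -0.2589]
17 rows
[[-0.2, 1.98, 0.02], [0.0, 1.99, -0.03], [0.21, 1.97, -0.09], [0.4, 1.95, -0.16], [0.59, 1.88, -0.26], [0.76, 1.81, -0.35], [0.91, 1.7, -0.45], [1.05, 1.59, -0.57], [1.17, 1.46, -0.69], [1.26, 1.32, -0.8], [1.32, 1.15, -0.93], [1.38, 0.99, -1.05], [1.39, 0.81, -1.17], [1.38, 0.63, -1.28], [1.35, 0.45, -1.39], [1.28, 0.28, -1.49], [1.21, 0.1, -1.58]]
[[1.6, -3.9, 5.9], [1.6, -3.9, 6.0], [1.6, -3.9, 5.9], [1.6, -3.9, 6.0], [1.6, -3.8, 5.9], [1.6, -3.9, 6.0], [1.6, -3.9, 5.9], [1.5, -3.9, 6.0], [1.6, -3.9, 5.9], [1.6, -3.9, 6.0], [1.6, -3.9, 5.9], [1.6, -3.9, 6.0], [1.6, -3.9, 5.9], [1.6, -3.8, 6.0], [1.6, -3.9, 5.9], [1.6, -3.9, 5.9], [1.6, -3.9, 6.0]]
end [576.1 211.4 217.5] [ 0.6619  0.5585 -0.3822  0.3223]
```

Call:
{"method": "play_rows", "body": {"delta_pos": [[0.63, 0.0, -1.08], [0.62, 0.0, -1.08], [1.31, 0.0, -2.27], [1.32, 0.0, -2.28], [1.31, 0.0, -2.27], [1.31, 0.0, -2.28], [0, 0, 0]], "delta_rot": [[0, 0, 0], [0, 0, 0], [0, 0, 0], [0, 0, 0], [0, 0, 0], [0, 0, 0], [0, 0, 0]], "claw": [0.6, 0.6, 0.6, 0.6, 0.6, 0.6, 0.6]}}

```text
time_s: 12.72
tool_pos: [530.5, -123.2, 239.1]
eef_rot: [0.027, 0.966, 0.006, -0.257]
contact_force: [-0.3, 0.9, -3.1]
gripper_width: 61.5
gripper_force: 40.0
```

Held and lifted clear (about 3 N). I'll carry it over and turn it.

Call:
{"method": "play_rows", "body": {"delta_pos": [[-0.2, 1.98, 0.02], [0.0, 1.99, -0.03], [0.21, 1.97, -0.09], [0.4, 1.95, -0.16], [0.59, 1.88, -0.26], [0.76, 1.81, -0.35], [0.91, 1.7, -0.45], [1.05, 1.59, -0.57], [1.17, 1.46, -0.69], [1.26, 1.32, -0.8], [1.32, 1.15, -0.93], [1.38, 0.99, -1.05], [1.39, 0.81, -1.17], [1.38, 0.63, -1.28], [1.35, 0.45, -1.39], [1.28, 0.28, -1.49], [1.21, 0.1, -1.58], [0, 0, 0], [0, 0, 0]], "delta_rot": [[1.6, -3.9, 5.9], [1.6, -3.9, 6.0], [1.6, -3.9, 5.9], [1.6, -3.9, 6.0], [1.6, -3.8, 5.9], [1.6, -3.9, 6.0], [1.6, -3.9, 5.9], [1.5, -3.9, 6.0], [1.6, -3.9, 5.9], [1.6, -3.9, 6.0], [1.6, -3.9, 5.9], [1.6, -3.9, 6.0], [1.6, -3.9, 5.9], [1.6, -3.8, 6.0], [1.6, -3.9, 5.9], [1.6, -3.9, 5.9], [1.6, -3.9, 6.0], [0, 0, 0], [0, 0, 0]], "claw": [0.6, 0.6, 0.6, 0.6, 0.6, 0.6, 0.6, 0.6, 0.6, 0.6, 0.6, 0.6, 0.6, 0.6, 0.6, 0.6, 0.6, 0.6, 0.6]}}

```text
time_s: 15.1
tool_pos: [575.8, 210.8, 215.6]
eef_rot: [0.661, 0.559, -0.383, 0.322]
contact_force: [-0.2, -0.2, -2.7]
gripper_width: 61.8
gripper_force: 40.0
```

```bash
python3 - <<'E'
from h import *
chk()
s=r.read_state(); im=r.read_camera("wrist")[:,:,::-1].copy(); cv2.imwrite("pics/w7raw.png",im)
t=r.read_camera("scene")[:,:,::-1].copy(); cv2.imwrite("pics/s7raw.png",t)
# project expected points into the scene for reference
pf,Rf=final(30,1,-1,180); h=-BL
C=BM+Z*180
o=im.copy()
cv2.imwrite("pics/w7.png",np.hstack([o[:,80:480],cv2.resize(t[100:310,240:440],(400,420))]))
E
```

```text
t 15.1 pos [575.8 210.8 215.6] err [-0.3 -0.6 -1.9] ang 0.15 F [-0.2 -0.2 -2.7] M [ 0.75 -0.24 -0.1 ] w 61.8 gf 40.0 q [0.605, 0.848, 1.133, -0.725, 1.935, 0.79]
```

View pics/w7.png

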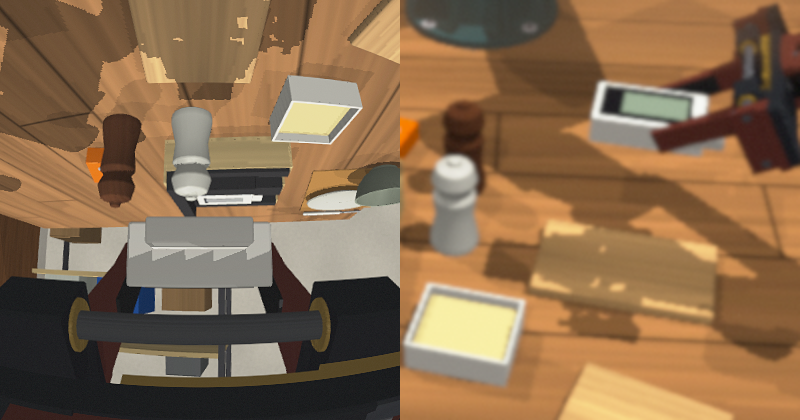

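The scene view shows the slab held screen up above the board, with its visible corners at about (602,82), (708,95) and (590,143) in the panel. The board's corners are at about (542,222), (718,248), (714,318) and (530,290). I'll compare these with the expected geometry.

```bash
python3 - <<'E'
from h import *
s=r.read_state(); p=s["tool_pos"]; R=Rn.from_quat(s["eef_rot"])
_,Rf=final(30,1,-1,0); h=-BL; Sf=Rn.from_matrix(np.c_[h,np.cross(-Z,h),-Z]); S=R*Rf.inv()*Sf
g=p+R.apply([0,0,3]); O=g-S.apply([-25,0,6.5])
for c in [(52,31,0),(52,-31,0),(-52,31,0),(-52,-31,0),(52,31,28),(52,-31,28)]:
    u=proj("scene",O+S.apply(c)); print(c,((u-[240,100])*2+[400,0]).round())
q=[ray("scene",(np.array(x)-[400,0])/2+[240,100],15) for x in [(542,222),(718,248),(714,318),(530,290)]]
print(np.round(q,0)[:,:2],np.mean(q,0).round(1))
# top-camera: white screen-face quad now
t=r.read_camera("top")[:,:,::-1]; cv2.imwrite("pics/t7raw.png",t); hsv=cv2.cvtColor(t,cv2.COLOR_BGR2HSV)
m=((hsv[...,1]<60)&(hsv[...,2]>110)).astype(np.uint8)*255; m[:,265:]=0; m[:150]=0;m[260:]=0
for c in cv2.findContours(m,0,1)[0]:
    if cv2.contourArea(c)>60: print(cv2.contourArea(c),cv2.boxPoints(cv2.minAreaRect(c)).round().tolist())
for c in [(52,31,0),(52,-31,0),(-52,-31,0),(-52,31,0)]: print(proj("top",O+S.apply(c)).round(1))
E
```

```text
(52, 31, 0) [599.  78.]
(52, -31, 0) [591. 114.]
(-52, 31, 0) [709.  93.]
(-52, -31, 0) [706. 130.]
(52, 31, 28) [597. 103.]
(52, -31, 28) [588. 139.]
[[509.  94.]
 [538. 286.]
 [644. 268.]
 [617.  82.]] [576.8 182.7  15. ]
1983.5 [[141.0, 199.0], [146.0, 165.0], [210.0, 176.0], [204.0, 210.0]]
78.5 [[64.0, 174.0], [71.0, 151.0], [77.0, 153.0], [70.0, 176.0]]
101.5 [[56.0, 174.0], [62.0, 149.0], [67.0, 150.0], [61.0, 175.0]]
[203.6 209.3]
[209.7 176.2]
[154.2 167.1]
[147.8 200.1]
```

```bash
sed -i 's/^BM=.*BL=/BM=np.array([573.5,183.7,15]); BL=/' h.py; python3 - <<'E'
from h import *
x=r.read_state()["joint_positions"]
a=final(30,1,-1,40);b=final(30,1,-1,8)
x,c=ik(*b,x);print(x.round(2),c)
rows([(a[0],a[1],5),(b[0],b[1],4)])
E
```

```text
[ 0.6   1.05  1.16 -0.68  1.76  0.94] 1.1622362226998855e-28
9 rows
[[2.42, 0.04, 1.4], [2.43, 0.05, 1.4], [2.42, 0.04, 1.41], [2.42, 0.04, 1.4], [2.42, 0.04, 1.4], [0.69, 0.0, 0.4], [0.7, 0.0, 0.4], [0.69, 0.0, 0.4], [0.69, 0.0, 0.4]]
[[0.0, 0.0, 0.0], [0.0, 0.0, 0.0], [0.0, 0.0, 0.0], [0.0, 0.0, 0.0], [0.0, 0.0, 0.0], [0.0, 0.0, 0.0], [0.0, 0.0, 0.0], [0.0, 0.0, 0.0], [0.0, 0.0, 0.0]]
end [578.1 210.9  45.5] [ 0.6619  0.5585 -0.3822  0.3223]
```

Call:
{"method": "play_rows", "body": {"delta_pos": [[2.42, 0.04, 1.4], [2.43, 0.05, 1.4], [2.42, 0.04, 1.41], [2.42, 0.04, 1.4], [2.42, 0.04, 1.4], [0.69, 0.0, 0.4], [0.7, 0.0, 0.4], [0.69, 0.0, 0.4], [0.69, 0.0, 0.4], [0, 0, 0], [0, 0, 0]], "delta_rot": [[0, 0, 0], [0, 0, 0], [0, 0, 0], [0, 0, 0], [0, 0, 0], [0, 0, 0], [0, 0, 0], [0, 0, 0], [0, 0, 0], [0, 0, 0], [0, 0, 0]], "claw": [0.6, 0.6, 0.6, 0.6, 0.6, 0.6, 0.6, 0.6, 0.6, 0.6, 0.6]}}

```text
time_s: 16.62
tool_pos: [578.3, 210.7, 44.8]
eef_rot: [0.662, 0.558, -0.382, 0.323]
contact_force: [0.5, 0.2, -2.3]
gripper_width: 61.9
gripper_force: 40.0
```

Call:
{"method": "play_rows", "body": {"delta_pos": [[0.17, 0, 0.1], [0.17, 0, 0.1], [0.09, 0, 0.05], [0, 0, 0]], "delta_rot": [[0, 0, 0], [0, 0, 0], [0, 0, 0], [0, 0, 0]], "claw": [0.6, 0.6, 0.6, 0.6]}}

```text
time_s: 17.12
tool_pos: [578.1, 210.6, 39.4]
eef_rot: [0.662, 0.558, -0.383, 0.323]
contact_force: [-0.2, -0.0, -2.4]
gripper_width: 61.9
gripper_force: 40.0
```

Call:
{"method": "play_rows", "body": {"delta_pos": [[0.09, 0, 0.05], [0.09, 0, 0.05], [0, 0, 0]], "delta_rot": [[0, 0, 0], [0, 0, 0], [0, 0, 0]], "claw": [0.6, 0.6, 0.6]}}

```text
time_s: 17.5
tool_pos: [578.1, 210.6, 39.3]
eef_rot: [0.662, 0.558, -0.383, 0.324]
contact_force: [-1.6, 2.6, 6.2]
gripper_width: 61.7
gripper_force: 40.0
```

Contact at the expected height. I'll open and back off along the tool axis.

Call:
{"method": "play_rows", "body": {"delta_pos": [[0, 0, 0], [0, 0, 0], [0, 0, 0], [0, 0, 0], [0, 0, 0], [0, 0, -1.5], [0, 0, -3], [-0.5, 0, -5], [-2, 0, -5], [-3, 0, -4], [-3, 0, -3], [-3, 0, 0], [0, 0, 0]], "delta_rot": [[0, 0, 0], [0, 0, 0], [0, 0, 0], [0, 0, 0], [0, 0, 0], [0, 0, 0], [0, 0, 0], [0, 0, 0], [0, 0, 0], [0, 0, 0], [0, 0, 0], [0, 0, 0], [0, 0, 0]], "claw": [0.72, 0.76, 0.85, 0.95, 1, 1, 1, 1, 1, 1, 1, 1, 1]}}

```text
time_s: 19.12
tool_pos: [600.2, 338.6, 247.4]
eef_rot: [0.663, 0.558, -0.38, 0.323]
contact_force: [0.6, 1.0, 0.6]
gripper_width: 87.9
gripper_force: 0.0
```

```bash
python3 - <<'E'
from h import *
chk()
t=r.read_camera("top")[:,:,::-1]; hsv=cv2.cvtColor(t,cv2.COLOR_BGR2HSV); b=r.read_camera("scene")[:,:,::-1]
m=((hsv[...,1]<60)&(hsv[...,2]>110)).astype(np.uint8)*255; m[:,265:]=0; m[:150]=0;m[260:]=0
m=cv2.morphologyEx(m,cv2.MORPH_CLOSE,np.ones((15,15)))
for c in cv2.findContours(m,0,1)[0]:
    if cv2.contourArea(c)>300:
        q=np.array([ray("top",p,43) for p in cv2.boxPoints(cv2.minAreaRect(c))]); print(cv2.contourArea(c),q.round()[:,:2].tolist(),q.mean(0).round(1),BM)
cv2.imwrite("pics/f.png",np.hstack([cv2.resize(t[150:270,130:300],(400,282)),cv2.resize(b[150:291,220:420],(400,282))]))
E
```

```text
t 19.12 pos [600.2 338.6 247.4] err [ 22.1 127.7 201.8] ang 0.27 F [0.6 1.  0.6] M [ 0.41 -0.15 -0.02] w 87.9 gf 0.0 q [0.705, 0.974, 0.763, -0.744, 2.177, 0.693]
1405.5 [[554.0, 255.0], [616.0, 246.0], [595.0, 126.0], [534.0, 136.0]] [574.5 190.5  43. ] [573.5 183.7  15. ]
```

View pics/f.png

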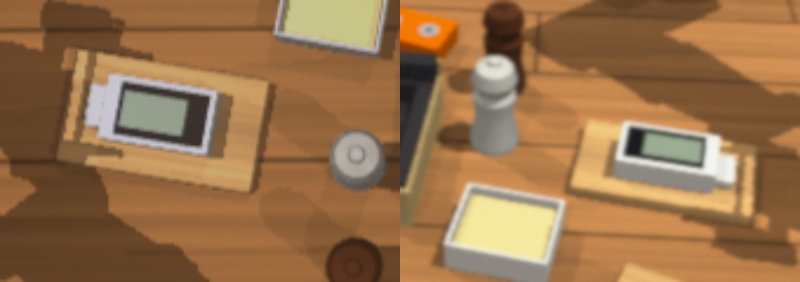

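The thermometer lies flat and screen up, centred on the board and parallel to its long side. The mills and tub are in place and the arm is clear.

```bash
python3 -c "
from plant import r
print(r.hand_in())"
```

```text
the job is handed in; nothing more can be done
None
```

The thermometer was tipped up on its end by its tab, taken out, turned over and laid screen up on the board, about 3 mm from centre by the last picture. I handed the job in at about 19 s; hand-in returned no verdict.

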